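# Nip down the lifting eyebolt of a gear unit with a tommy bar

### The arm

A 7-joint arm with a two-finger parallel gripper is mounted at the origin on the work surface. World frame = base frame: x ahead of the robot, y to its left, z up, the work surface at z = 0. Lengths are in m, angles in rad, forces in N, time in s.
With the tool pointing down it reaches from about 0.4 to 0.85 m from the base axis. Payload 4.5 kg.
Tool frame: the origin (TCP) lies between the finger pads; the fingertips stand 11 mm ahead of it and the grasp point (between the pads) lies 8 mm behind it (r.tip_reach is the distance from the TCP to the fingertips, in m); x points along the fingers, y is the direction in which the jaws open and shut, and the axes are right-handed (so a half turn about x gives the same grasp; the last joint's range is limited). The gripper opens to 88 mm and grips with 3 to 60 N. Pads are 18 mm wide; open, the fingers measure 123 mm over their backs; the gripper's body (75 mm by 187 mm) begins 45 mm behind the grasp point.
Start: joints at [0.034, 0.689, -0.195, 1.565, 0.157, 0.902, -0.215], TCP at [0.625, 0, 0.25] pointing down, gripper open.
Joint ranges: [-3.01, 3.01], [-0.46, 2.08], [-1.47, 1.51], [0.13, 2.56], [-1, 4.14], [0.04, 2.09], [-2.66, 2.66]. Speed limits (rad/s): [2.57, 2.57, 3.14, 3.14, 3.14, 3.14, 3.14].

### API

Orientations are given as a unit quaternion [x, y, z, w].
In Python, from plant import r gives the robot as it stands.
- The arm moves only by the tool drive_tool, never from a script. Its argument "deltas" is a list of rows, each a list of 3 entries, a list of its own where there are three numbers: the turn, a rotation vector about the tool's x, y, z in degrees, then the shift along the tool's x, y, z in cm, then the finger opening in cm, from 0 to 8.81. A call has 1 to 12 rows; each row shifts and turns the commanded pose from where the row before left it, along the tool's axes as they then stand; what a row does not reach is not made up. A row lasts 1/12 s, in which the tool goes at most 41.7 mm and 7.16 degrees, less where a joint would pass 70% of its speed; a pose out of reach is approached as far as the arm can. A call is refused whole if a number of a shift passes 4.17 or a number of a turn 7.16, either way. A call with a gripper value outside its range is refused whole. The fingers move at their own pace and stop on an object; "force" is the grip in N (left out, the last holds). Time passes only in rows, so rows that do not move let the fingers close. It gives the time, the measured TCP pose, the force and the opening at its end, in the units of the state.
- r.get_state(): the state, without advancing time (a new reading comes with each control period).
- r.snapshot(name): name is "scene" or "side" or "wrist"; returns a dict with "color" (384x512x3 uint8, red, green, blue), "fov_y" (degrees; the focal length in pixels is half the picture's height over the tangent of half this angle, whatever the lens; pixels are square), "cx", "cy" (the principal point, pixels), "k1" (the pictures are not rectified: a ray, as slopes to the right and down, at radius r is drawn at 1 + k1 r^2 times it, then the intrinsics apply), "extrinsics" (4x4, takes a point from world to camera coordinates); the wrist camera has in their place "tool_from_camera" (4x4, takes a point from camera to tool coordinates, whose origin is the TCP and whose axes are the tool frame's). Camera axes: x right, y up, looking along -z (the intrinsics and any distortion apply to the point x, -y, -z); pixel columns grow to the right and rows downward; lengths in m; the calibration is good to about 2 mm. A picture is of the moment at which its call begins: read the wrist's pose just before it. There is no depth.
- r.finish_job(): hands the job in, once; it reports no verdict.
The state is a dict: "clock": time; "q": joint angles; "qd": joint speeds; "joint_torque": joint torques, N m; "tool_pos": TCP position; "eef_rot": TCP orientation; "contact_force": force on the tool from outside, world axes, zero at the start; "moment": the same for the moment, N m; "opening": opening from 0.0 (shut) to 1.0 (fully open).
Only numpy, scipy, OpenCV 4.12 (cv2) and the standard library are available. Lean on these libraries where they do the work, as an engineer would, in place of code of your own. Each camera call takes 0.05 s, during which the arm holds its last target. There are 200 camera calls.

### The job

The lifting eyebolt on top of the blue gear unit has only been spun in by hand. Put the thick steel bar from the wooden rest through the eye and use it to screw the eyebolt down clockwise until you feel the collar land on its seat, then nip it up a further eighth of a turn and stop there: the thread is only in light alloy and must not be wrenched. Draw the bar out and lay it back in its notches on the rest, leaving everything else on the bench as it is.

Things in the scene. Friction and masses are not known exactly. Their poses are not given: they have to be found in the camera images.
- eye (a point): Centre of the hole of the steel M10 eyebolt standing on top of the blue gear unit; turns with the eyebolt. Loop of round bar 10 mm thick: hole 25 mm, outside 45 mm. x is the axis of the hole (level, either way round), y lies level in the plane of the loop, z is the screw axis, up. The centre is 22.5 mm above the collar's underside, the loop's top 45 mm.
- eyebolt: The eyebolt, origin at the underside of its 25 mm collar. Right-hand thread, 1.5 mm a turn: clockwise from above screws it down. At the start its collar is less than a third of a turn off its seat; how much cannot be seen. Until it lands it turns lightly (0.05 N m), then it takes 0.5 N m, rising to 0.75 N m in an eighth of a turn; it stays where it is left.
- seat (a point): Centre of the machined face on the gear unit's boss, under the eyebolt's collar, 130 mm above the bench, z up.
- casing: Gear unit fixed to the bench, origin under its middle on the bench: blue casing 130 x 110 mm, 116 mm high (foot plate 180 x 140 mm), with a boss 42 mm across and 14 mm higher in the middle of its top; only the eyebolt stands above the boss. Brass bearing cage and copper-coloured shaft end on its +x side, yellow plate on its -y side.
- bar_mid (a point): Middle of the loose tommy bar, on its axis: plain round steel bar, 16 mm thick, 200 mm long with round ends, 0.3 kg, x along the bar (either way round). It starts level in one pair of V notches of the rest, its axis 33.3 mm above the bench. The other pair holds a drift, thinner and shorter (10 mm, 150 mm), which stays there.
- bar: The same bar as bar_mid, same origin and axes.
- rest: Wooden tool rest fixed to the bench, 160 x 150 mm, origin under its middle on the bench, x along the tools on it. Base board 5 mm thick; cross-pieces 16 mm thick at x = -62 and +62 mm, each with V notches at y = -42 and +42 mm: sides at 45 degrees, bottom 22 mm and mouth (42 mm wide) 43 mm above the bench. The bar lies in them with its axis at 33.3 mm.
- drift: Thin drift lying in the other pair of notches of the rest: dark steel, 10 mm thick, 150 mm long; origin at its middle. To be left alone.
- wash_bottle: White bottle, 60 mm wide, 150 mm high, origin under it. To be left alone.
- grease_jar: Amber jar with steel lid, 64 mm wide, 50 mm high, origin under it. To be left alone.
- bearing: Steel bearing lying flat, 62 mm wide, 16 mm high, origin under it. To be left alone.
- shim: Brass shim ring lying flat, 44 mm wide, 6 mm high, origin under it. To be left alone.
- screwdriver: Screwdriver with orange handle, 190 mm long, lying on the bench. To be left alone.
- utility_knife: Black and orange utility knife, 135 mm long, 22 mm wide, lying on the bench. To be left alone.
- caliper: Steel caliper, 200 mm long, lying on the bench. To be left alone.
Things that resemble listed ones, but are neither listed nor needed, are in the scene too. Leave any pink or yellow look-alike of the bar alone.

How it is judged:
On the way, in this order (a step that is already met when the one before it is completed fails the run):
1. the bar is through the eye, reaching out on both sides (y of eye in the frame of bar_mid between -0.012 and 0.012 m and z of eye in the frame of bar_mid between -0.012 and 0.012 m and x of eye in the frame of bar_mid between -0.086 and 0.086 m), for 0.2 s.
2. with the bar in the eye, the eyebolt is down on its collar and nipped up about an eighth of a turn (all of step 1 and z of eye in the frame of seat between 0.02225 and 0.022375 m), for 0.2 s.
At the end, for the whole second after the job is handed in: The eyebolt is nipped up an eighth of a turn past first touch of its collar (30 to 60 degrees, 0.125 to 0.25 mm of thread); the bar lies still down in a pair of notches, axis within 5 mm sideways and 29 to 37 mm above the bench, its middle within 25 mm of the rest's (z of eye in the frame of seat between 0.02225 and 0.022375 m and (y of bar_mid in the frame of rest between -0.047 and -0.037 m or y of bar_mid in the frame of rest between 0.037 and 0.047 m) and x of bar_mid in the frame of rest between -0.025 and 0.025 m and z of bar_mid in the frame of rest between 0.029 and 0.037 m and angle between the x axis of bar_mid and the x axis of rest, either way round below 0.08 rad and linear speed of bar below 0.02 m/s).
It fails at once if the eyebolt is over-tightened: 0.29 mm of thread, 70 degrees or more, beyond first touch of the collar (z of eye in the frame of seat below 0.02221 m).
It fails at once if the bar wrenches at the eye: contact forces over 120 N in all, twice what the nip takes (contact force between bar and eyebolt above 120 N).
It fails at once if the gear unit is struck or leant on with more than 25 N by the arm or the gripper (contact force between any of the arm, the fingers and casing above 25 N).
It fails at once if a bystander (drift, bottle, jar, bearing, shim, screwdriver, knife or caliper) is pushed more than 20 mm away (distance of any of drift, wash_bottle, grease_jar, bearing, shim, screwdriver, utility_knife, caliper from where it was at the start of the episode above 0.02 m).
It also fails if it takes over 72 s, if anything falls off the work surface, if the arm or the gripper's body presses on something with over 40 N, if the wrist force passes 120 N, or if a joint passes its speed limit or range.

## Working session

There is one attempt and no reset: what is moved stays moved. The work goes in short steps, Python scripts to look and compute and a tool call to move; the robot and the scene stay as the last step left them, time stands still between calls to the robot, and variables do not carry over. Pictures are saved under pics/ and viewed, about 8 in all and at most 12, crops included, and the job is handed in when it is done.

Besides the shell and the picture viewer there is one more tool, called after "Emit:" by a JSON object that holds its "op" and its "data". drive_tool: Moves the arm, as the interface text tells. Its arguments: {"type":"object","properties":{"deltas":{"type":"array","items":{"type":"array"}},"force":{"type":"number"}},"required":["deltas"]}

```bash
ls; mkdir -p pics; cat > h.py <<'E'
import numpy as np, cv2
from plant import r
from scipy.spatial.transform import Rotation as R
def snap(n):
    s=r.get_state(); d=r.snapshot(n); d['s']=s
    if 'extrinsics' in d: d['wc']=np.linalg.inv(np.array(d['extrinsics']))
    else:
        T=np.eye(4);T[:3,:3]=R.from_quat(s['eef_rot']).as_matrix();T[:3,3]=s['tool_pos']
        d['wc']=T@np.array(d['tool_from_camera'])
    d['f']=192/np.tan(np.radians(d['fov_y'])/2)
    return d
def ray(d,u,v):
    K=np.array([[d['f'],0,d['cx']],[0,d['f'],d['cy']],[0,0,1]])
    x,y=(u-d['cx'])/d['f'],(v-d['cy'])/d['f']
    a,b=x,y
    for _ in range(30):
        k=1+d['k1']*(a*a+b*b); a,b=x/k,y/k
    D=d['wc'][:3,:3]@np.array([a,-b,-1]); return d['wc'][:3,3],D/np.linalg.norm(D)
def onz(d,u,v,z):
    o,D=ray(d,u,v); return o+D*(z-o[2])/D[2]
def proj(d,p):
    c=np.linalg.inv(d['wc'])@np.append(p,1); a,b=c[0]/-c[2],-c[1]/-c[2]
    k=1+d['k1']*(a*a+b*b); return d['cx']+d['f']*a*k,d['cy']+d['f']*b*k
def tri(d1,p1,d2,p2):
    o1,a=ray(d1,*p1);o2,b=ray(d2,*p2)
    t=np.linalg.lstsq(np.c_[a,-b],o2-o1,rcond=None)[0]
    return (o1+a*t[0]+o2+b*t[1])/2, np.linalg.norm(o1+a*t[0]-o2-b*t[1])
def save(d,n,crop=None,s=1):
    im=d['color'][...,::-1]
    if crop: im=im[crop[1]:crop[3],crop[0]:crop[2]]
    cv2.imwrite('pics/'+n+'.png',cv2.resize(im,None,fx=s,fy=s,interpolation=cv2.INTER_CUBIC))
E
python3 - <<'E'
from h import *
import pickle
D={n:snap(n) for n in('scene','side','wrist')}
pickle.dump(D,open('d0.pkl','wb'))
for n in D: print(n,D[n]['fov_y'],D[n]['cx'],D[n]['cy'],D[n]['k1'],D[n]['wc'].round(3).tolist())
save(D['scene'],'scene0',s=1.5); save(D['side'],'side0',s=1.5)
print(r.get_state())
E
```

```text
pics
scene 48.32485309632455 253.51142045723958 196.77965235516223 -0.08175322861201227 [[-0.86, -0.437, 0.264, 0.894], [0.511, -0.748, 0.424, 0.677], [0.012, 0.5, 0.866, 1.262], [0.0, 0.0, 0.0, 1.0]]
side 48.01059418130843 250.81116605198875 190.43676754346728 -0.025435190622068463 [[-0.996, 0.063, -0.071, 0.455], [-0.095, -0.641, 0.761, 1.028], [0.003, 0.765, 0.645, 0.918], [0.0, 0.0, 0.0, 1.0]]
wrist 62.23835506719658 253.77128975529524 189.73104845052197 -0.005197467238885395 [[1.0, -0.0, 0.001, 0.625], [-0.0, 0.957, 0.291, 0.075], [-0.001, -0.291, 0.957, 0.383], [0.0, 0.0, 0.0, 1.0]]
{'clock': 0.15, 'q': array([ 0.03380902,  0.68976078, -0.19451252,  1.56608187,  0.15730536,
        0.90250756, -0.21507942]), 'qd': array([ 0.00234898, -0.00371284,  0.00187382, -0.00457619,  0.0003363 ,
        0.00052274,  0.00011235]), 'joint_torque': array([-1.46674727e-03, -5.27863634e+01, -1.26819178e+00, -1.53587687e+01,
       -5.24473807e-02,  3.92338901e-03,  1.12435155e-04]), 'tool_pos': array([ 6.24543537e-01, -5.00315293e-05,  2.49119143e-01]), 'eef_rot': array([-0.49961296, -0.50032779,  0.50035385, -0.49970492]), 'contact_force': array([-0.05268573,  0.84456819,  0.6213599 ]), 'moment': array([ 0.00692523,  0.02619606, -0.09047072]), 'opening': 1.001425660814766}
```

View pics/scene0.png

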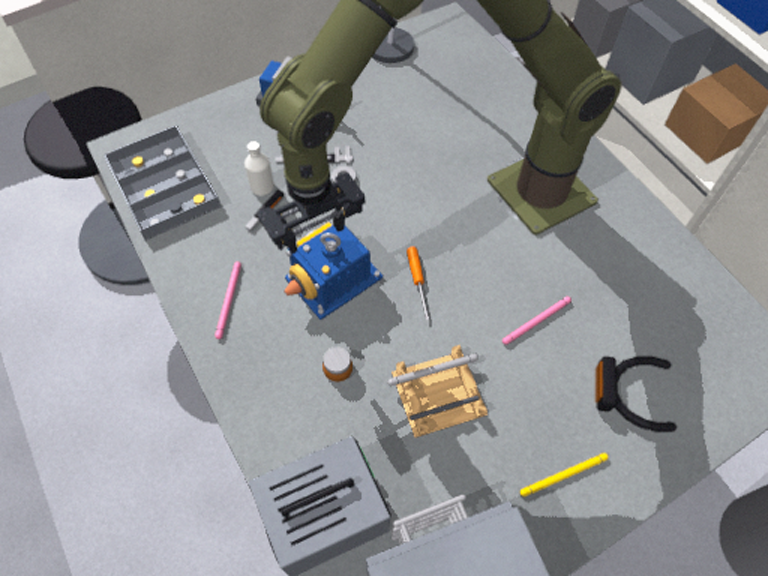

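View pics/side0.png

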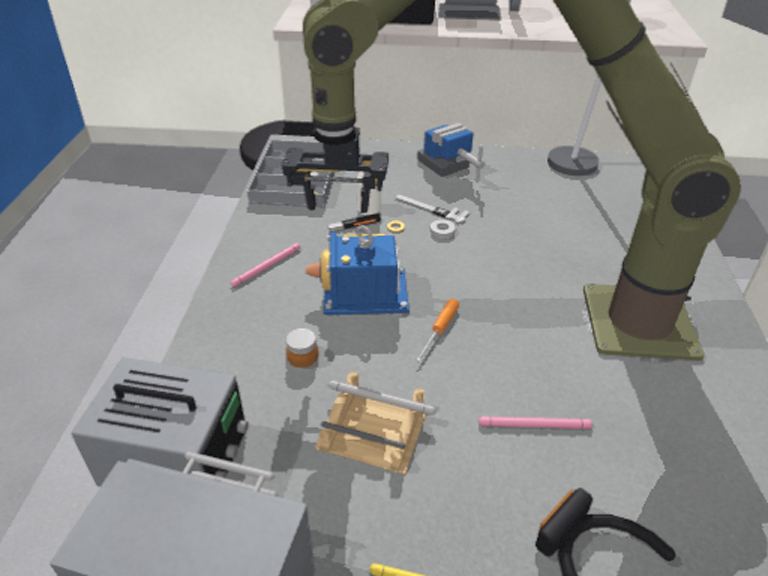

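Scene shows the candidates: light steel bar on the rest (433,370), dark drift (445,407), pink bars (228,300) and (537,320), yellow bar (565,475). I choose the thick light bar on the rest. The eye is at (331,243) in scene and (365,238) in side.

```bash
python3 - <<'E'
from h import *
import pickle
D=pickle.load(open('d0.pkl','rb'));S,T=D['scene'],D['side']
q=lambda a:(a[0]/1.5,a[1]/1.5)
for nm,a,b in(('barA',(390,381),(331,385)),('barB',(478,357),(434,410)),('eye',(331,243),(365,238))):
    z=.1525 if nm=='eye' else .0333
    print(nm,tri(S,q(a),T,q(b)),onz(S,*q(a),z),onz(T,*q(b),z))
print('drift',onz(S,*q((412,415)),.03),onz(S,*q((480,401)),.03))
for c in ((287,275),(383,277),(320,318)):print('foot',onz(S,*q(c),.0))
for c in ((325,312),(408,311),(405,272)):print('footT',onz(T,*q(c),.0))
a=cv2.resize(S['color'][215:300,235:345],None,fx=4,fy=4,interpolation=2)
b=cv2.resize(T['color'][135:215,200:290],None,fx=4,fy=4,interpolation=2)
h=max(a.shape[0],b.shape[0]);im=np.zeros((h,800,3),np.uint8);im[:a.shape[0],:440]=a;im[:b.shape[0],440:]=b
cv2.imwrite('pics/crop1.png',im[...,::-1])
E
```

```text
barA (array([0.60615635, 0.26020038, 0.02877697]), np.float64(0.004250641872750462)) [0.60547441 0.2602554  0.0333    ] [0.60681012 0.26597734 0.0333    ]
barB (array([0.42095934, 0.31028129, 0.04018647]), np.float64(0.0007601664187780137)) [0.41794426 0.30797321 0.0333    ] [0.42098169 0.30498511 0.0333    ]
eye (array([ 0.5772033 , -0.03188005,  0.14550274]), np.float64(0.0011574087475503772)) [ 0.57969772 -0.02700267  0.1525    ] [ 0.57571644 -0.0229315   0.1525    ]
drift [0.60459257 0.34437805 0.03      ] [0.46950652 0.38978338 0.03      ]
foot [ 0.66711299 -0.09630263  0.        ]
foot [0.47833525 0.02037869 0.        ]
foot [0.65413059 0.04152283 0.        ]
footT [ 6.54808337e-01  3.90310008e-02 -1.11022302e-16]
footT [0.48135717 0.01883024 0.        ]
footT [ 0.49560042 -0.11111798  0.        ]
```

View pics/crop1.png

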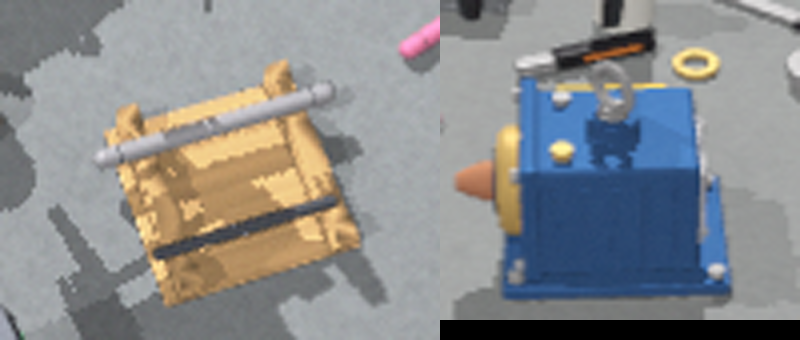

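The crop confirms it: a thick steel bar in the upper notches and a thin dark drift in the lower ones. The eyebolt ring stands on the boss. Next, the wrist view that I already took.

```bash
python3 - <<'E'
from h import *
import pickle
D=pickle.load(open('d0.pkl','rb'));W=D['wrist']
save(W,'w0',s=1.5)
print(np.array(proj(W,np.array([.577,-.028,.1525])))*1.5)
E
```

```text
[290.62984585 343.74763503]
```

View pics/w0.png

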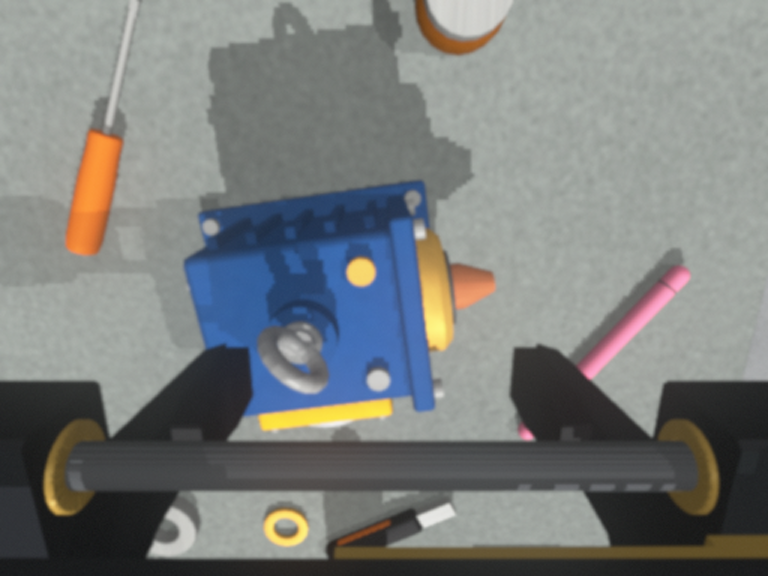

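Emit:
{"op": "drive_tool", "data": {"deltas": [[[0,0,0],[0,-1.6,3.4],8.8],[[0,0,0],[0,-1.6,3.4],8.8],[[0,0,0],[0,-1.6,3.4],8.8],[[0,0,0],[0,0,0],8.8],[[0,0,0],[0,0,0],8.8],[[0,0,0],[0,0,0],8.8]]}}

```text
clock: 0.65
tool_pos: [0.5772, -0.1014, 0.2497]
eef_rot: [0.5, 0.5, -0.5, 0.5]
contact_force: [0.7, 0.9, -1.1]
opening: 0.999
```

```bash
python3 - <<'E'
from h import *
import pickle
W=snap('wrist');pickle.dump(W,open('w1.pkl','wb'))
s=W['s'];print(s['tool_pos'],s['q'],s['clock'])
p=proj(W,np.array([.577,-.028,.1525]));print(p)
x0,y0=int(p[0])-80,int(p[1])-70
x0,y0=max(x0,0),max(y0,0);print(x0,y0)
save(W,'w1',(x0,y0,x0+160,y0+120),4)
E
```

```text
[ 0.57723436 -0.10140257  0.24971333] [ 0.21875807  0.63773028 -0.21001351  1.6866578   0.16694831  0.83443762
 -0.063501  ] 0.65
(np.float64(253.355663747688), np.float64(95.08713258741436))
173 25
```

View pics/w1.png

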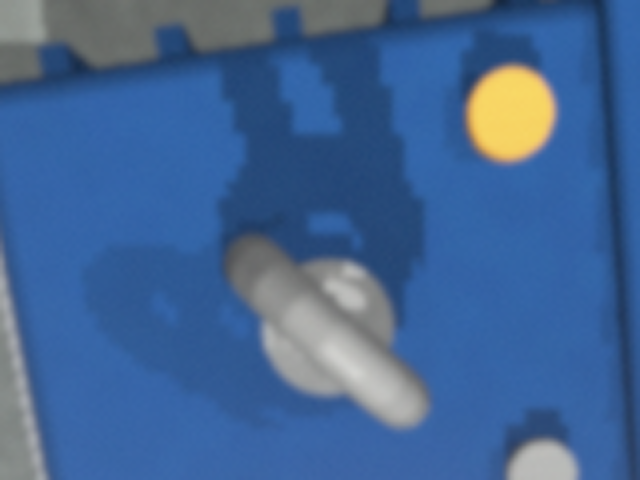

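Near top-down view of the eyebolt: ring tube ends at crop (255,262) and (402,400), collar centre about (328,327).

```bash
python3 - <<'E'
from h import *
import pickle
W=pickle.load(open('w1.pkl','rb'))
q=lambda a:(a[0]/4+173,a[1]/4+25)
A=onz(W,*q((255,262)),.1525);B=onz(W,*q((402,400)),.1525)
print(A,B,np.linalg.norm(A-B),np.degrees(np.arctan2(*(B-A)[1::-1])),(A+B)/2,onz(W,*q((328,327)),.134))
E
```

```text
[ 0.56546679 -0.02493923  0.1525    ] [ 0.59141163 -0.04854739  0.1525    ] 0.035078190713616085 -42.30019762006108 [ 0.57843921 -0.03674331  0.1525    ] [ 0.5782364  -0.03660872  0.134     ]
```

Emit:
{"op": "drive_tool", "data": {"deltas": [[[0,0,0],[0,-0.64,-3.87],8.8],[[0,0,0],[0,-0.64,-3.87],8.8],[[0,0,0],[0,-0.64,-3.87],8.8],[[0,0,0],[0,-0.64,-3.87],8.8],[[0,0,0],[0,-0.64,-3.87],8.8],[[0,0,0],[0,-0.64,-3.87],8.8],[[0,0,0],[0,-0.64,-3.87],8.8],[[0,0,0],[0,-0.64,-3.87],8.8],[[0,0,0],[0,-0.64,-3.87],8.8],[[0,0,0],[0,-0.64,-3.87],8.8]]}}

```text
clock: 1.53
tool_pos: [0.5115, 0.2892, 0.2498]
eef_rot: [0.499, 0.501, -0.499, 0.501]
contact_force: [1.2, 1.3, -0.2]
opening: 0.997
```

Emit:
{"op": "drive_tool", "data": {"deltas": [[[-7,0,0],[0.8,0,0],5],[[-7,0,0],[0.8,0,0],5],[[-7,0,0],[0.8,0,0],5],[[-7,0,0],[0.8,0,0],5],[[-7,0,0],[0.8,0,0],5],[[-7,0,0],[0.8,0,0],5],[[-7,0,0],[0.8,0,0],5],[[-7,0,0],[0.8,0,0],5],[[-7,0,0],[0,0,0],5],[[-7,0,0],[0,0,0],5],[[-7,0,0],[0,0,0],5],[[0,0,0],[0,0,0],5]]}}

```text
clock: 2.53
tool_pos: [0.5123, 0.2869, 0.1855]
eef_rot: [0.079, 0.703, -0.078, 0.702]
contact_force: [0.2, -0.1, -0.2]
opening: 0.569
```

```bash
python3 - <<'E'
from h import *
import pickle
W=snap('wrist');pickle.dump(W,open('w2.pkl','wb'))
s=W['s'];print(s['tool_pos'],s['q'],s['clock'],np.degrees(np.arctan2(*R.from_quat(s['eef_rot']).as_matrix()[1::-1,1])))
save(W,'w2',s=1.5)
E
```

```text
[0.51230985 0.28687999 0.18548149] [-0.2899376   0.76281935 -0.52419524  1.73551715  0.51013348  0.7823384
  0.28585081] 2.5333 77.31195272346001
```

View pics/w2.png

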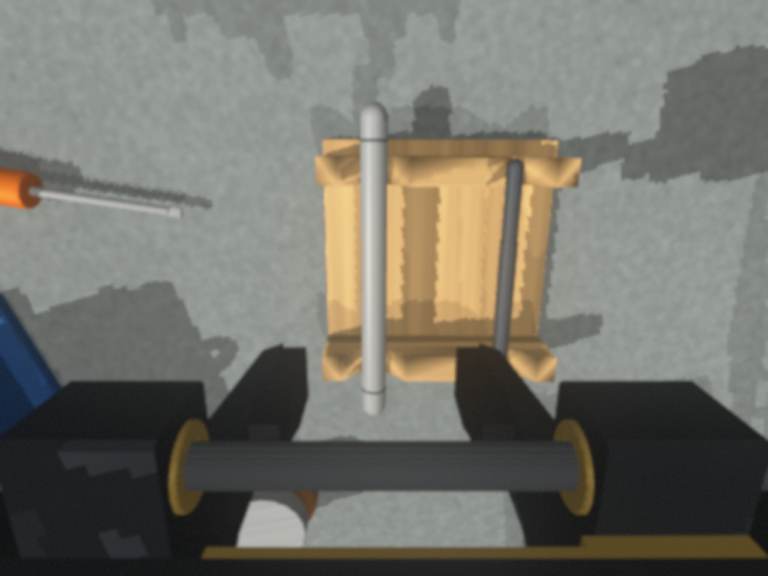

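The bar lies along the image's vertical, ends at (373,102) and (373,416). The rest is beneath it and the drift sits in the right-hand notches.

```bash
python3 - <<'E'
from h import *
import pickle
W=pickle.load(open('w2.pkl','rb'))
q=lambda a:(a[0]/1.5,a[1]/1.5)
A=onz(W,*q((373.5,104)),.0333);B=onz(W,*q((373,415)),.0333)
C=onz(W,*q((516,162)),.03);E=onz(W,*q((501,348)),.03)
u=(B-A)/np.linalg.norm(B-A);print('bar',A,B,(A+B)/2,np.linalg.norm(A-B),np.degrees(np.arctan2(u[1],u[0])))
n=np.array([-u[1],u[0],0]);print('drift off',(C-A)@n,(E-A)@n,(C-A)@u,(E-A)@u)
# rest cross piece outer edges along bar: rows 155/383 at z~.043
for p in((320,157),(580,157),(324,380),(554,380)):
    X=onz(W,*q(p),.04);print((X-(A+B)/2)@u,(X-A)@n)
d=(A+B)/2-W['s']['tool_pos'];Rm=R.from_quat(W['s']['eef_rot']).as_matrix()
print('in tool cm',Rm.T@d*100)
E
```

```text
bar [0.41925297 0.30336263 0.0333    ] [0.6135549  0.25832489 0.0333    ] [0.51640394 0.28084376 0.0333    ] 0.19945334297444128 -13.050272543285153
drift off 0.08395106025639547 0.08454982877005117 0.0312844387846372 0.15057421402940396
-0.07090843833476512 -0.030176591441815604
-0.07185545011144573 0.117302825696623
0.06966967904665486 -0.031897333970233116
0.0688841203847752 0.11821828086072528
in tool cm [15.21685229 -0.51865169  0.5499408 ]
```

Emit:
{"op": "drive_tool", "data": {"deltas": [[[0.3,0,0],[2,-0.5,0.55],5],[[0,0,0],[3.2,0,0],5],[[0,0,0],[3.5,0,0],5],[[0,0,0],[3.5,0,0],5],[[0,0,0],[2.0,0,0],5],[[0,0,0],[1.5,0,0],5],[[0,0,0],[0,0,0],5],[[0,0,0],[0,0,0],5]]}}

```text
clock: 3.25
tool_pos: [0.5167, 0.2798, 0.0284]
eef_rot: [0.082, 0.703, -0.082, 0.702]
contact_force: [0.2, 0.6, 1.3]
opening: 0.565
```

Emit:
{"op": "drive_tool", "data": {"deltas": [[[0,0,0],[0,0,0],1],[[0,0,0],[0,0,0],1],[[0,0,0],[0,0,0],1],[[0,0,0],[0,0,0],1],[[0,0,0],[0,0,0],1],[[0,0,0],[0,0,0],1],[[0,0,0],[0,0,0],1],[[0,0,0],[0,0,0],1]], "force": 50}}

```text
clock: 3.92
tool_pos: [0.5181, 0.281, 0.0296]
eef_rot: [0.083, 0.702, -0.08, 0.703]
contact_force: [1.8, 5.1, 3.5]
opening: 0.166
```

Emit:
{"op": "drive_tool", "data": {"deltas": [[[0,0,0],[-1.5,0,0],1],[[0,0,0],[-3.5,0,0],1],[[0,0,0],[-4,0,0],1],[[0,0,0],[-4,0,0],1],[[0,0,0],[-4,0,0],1],[[0,0,0],[-3,0,0],1],[[0,0,0],[0,0,0],1]]}}

```text
clock: 4.5
tool_pos: [0.5191, 0.2796, 0.2341]
eef_rot: [0.084, 0.7, -0.081, 0.705]
contact_force: [1.0, 0.5, -3.4]
opening: 0.168
```

Emit:
{"op": "drive_tool", "data": {"deltas": [[[0,0,0],[0,-2.25,2.4],1],[[0,0,0],[0,-2.25,2.4],1],[[0,0,0],[0,-2.25,2.4],1],[[0,0,0],[0,-2.25,2.4],1],[[0,0,0],[0,-2.25,2.4],1],[[0,0,0],[0,-2.25,2.4],1],[[0,0,0],[0,-2.25,2.4],1],[[0,0,0],[0,-2.25,2.4],1],[[0,0,0],[0,-2.25,2.4],1],[[0,0,0],[0,0,0],1]]}}

```text
clock: 5.33
tool_pos: [0.6826, 0.0204, 0.2252]
eef_rot: [0.083, 0.702, -0.09, 0.701]
contact_force: [0.2, -2.3, -3.2]
opening: 0.166
```

Emit:
{"op": "drive_tool", "data": {"deltas": [[[-6,0,0],[0,0,0],1],[[-6,0,0],[0,0,0],1],[[-6,0,0],[0,0,0],1],[[-6,0,0],[0,0,0],1],[[-6,0,0],[0,0,0],1],[[-6,0,0],[0,0,0],1],[[-6,0,0],[0,0,0],1],[[-6,0,0],[0,0,0],1],[[0,0,0],[0,0,0],1],[[0,0,0],[0,0,0],1]]}}

```text
clock: 6.17
tool_pos: [0.6795, 0.0313, 0.2267]
eef_rot: [-0.21, 0.677, 0.21, 0.674]
contact_force: [-0.5, -0.1, -3.0]
opening: 0.166
```

```bash
cat >> h.py <<'E'
def st(p=True):
    s=r.get_state();M=R.from_quat(s['eef_rot']).as_matrix()
    if p: print('t',s['clock'],'pos',s['tool_pos'].round(4),'yaw',np.degrees(np.arctan2(M[1,1],M[0,1])).round(2),'down',M[:,0].round(3),'F',s['contact_force'].round(1),'Mo',s['moment'].round(2),'q',s['q'].round(2))
    return s,M
E
python3 - <<'E'
from h import *
import pickle
s,M=st()
W=snap('wrist');pickle.dump(W,open('w3.pkl','wb'));T=snap('side');pickle.dump(T,open('s3.pkl','wb'))
save(W,'w3',s=1.5)
E
```

```text
t 6.1667 pos [0.6795 0.0313 0.2267] yaw 124.54 down [-0.004 -0.002 -1.   ] F [-0.5 -0.1 -3. ] Mo [ 0.12 -0.05  0.01] q [ 0.25  0.89 -0.79  1.38  0.65  1.14  1.56]
```

View pics/w3.png

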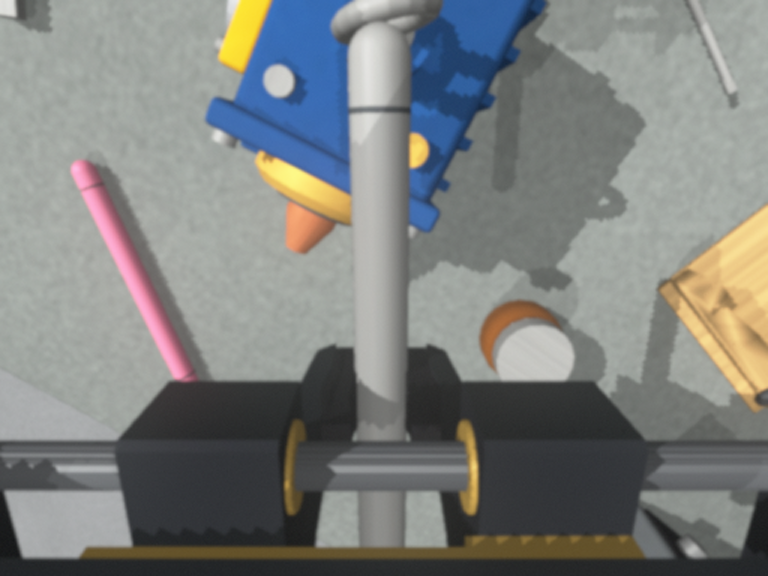

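The bar is held straight, running up the image (x≈380). Its far end is at about (380,22), just short of the ring (385,15), as seen from above. Next I measure the bar's pitch and its offset in the tool frame.

```bash
python3 - <<'E'
from h import *
import pickle
W=pickle.load(open('w3.pkl','rb'));s=W['s'];M=R.from_quat(s['eef_rot']).as_matrix();p=s['tool_pos']
im=W['color'].astype(int)
def tl(u,v,tx):
    o,D=ray(W,u,v);o=M.T@(o-p);D=M.T@D;return o+D*(tx-o[0])/D[0]
for v in (30,50,90,110,170,200):
    row=im[v]; m=(np.ptp(row,axis=1)<14)&(row.mean(1)>120)
    u=253
    while not m[u]:u+=1
    a=u
    while m[a-1]:a-=1
    b=u
    while m[b+1]:b+=1
    A=tl(a-.5,v,-.004);B=tl(b+.5,v,-.004)
    w=np.linalg.norm(A-B); cam=np.array(W['tool_from_camera'])[:3,3]
    print(v,a,b,'w mm',w*1e3,'y,z mid',((A+B)/2*1e3).round(1),'tx from width',((cam[0]+( -.004-cam[0])*.016/w)*1e3).round(1))
print(tl(253.5,14,-.004)*1e3)
E
```

```text
30 233 268 w mm 13.361588690655697 y,z mid [ -4.   -1.6 -97.9] tx from width 21.7
50 233 268 w mm 13.583576909622014 y,z mid [ -4.   -1.6 -91. ] tx from width 19.1
90 234 266 w mm 12.881033894890196 y,z mid [ -4.   -1.9 -76.6] tx from width 27.5
110 234 265 w mm 12.710617096157893 y,z mid [ -4.   -2.1 -69. ] tx from width 29.7
170 102 266 w mm 69.29918916781298 y,z mid [ -4.  -29.7 -44.6] tx from width -104.0
200 115 265 w mm 65.24501405735347 y,z mid [ -4.  -28.  -31.3] tx from width -102.1
[  -4.           -0.49249507 -103.22948245]
```

```bash
python3 - <<'E'
from h import *
import pickle
W=pickle.load(open('w3.pkl','rb'));s=W['s'];M=R.from_quat(s['eef_rot']).as_matrix();p=s['tool_pos']
g=cv2.cvtColor(W['color'],cv2.COLOR_RGB2GRAY);im=W['color'].astype(float)
def tl(u,v,tx):
    o,D=ray(W,u,v);o=M.T@(o-p);D=M.T@D;return o+D*(tx-o[0])/D[0]
G=np.abs(cv2.Sobel(cv2.GaussianBlur(im,(1,5),1),cv2.CV_64F,1,0,ksize=3)).sum(2)
cam=np.array(W['tool_from_camera'])[:3,3]
for v in (40,60,85,120,150,190,210):
    a=225+G[v,225:245].argmax();b=262+G[v,262:282].argmax()
    A=tl(a,v,-.004);B=tl(b,v,-.004);w=np.linalg.norm(A-B)
    print(v,a,b,'w',(w*1e3).round(2),((A+B)/2*1e3).round(1),'dx',((cam[0]+.004)*(1-.016/w)*-1e3*-1).round(1))
E
```

```text
40 232 274 w 15.72 [ -4.   -0.7 -94.5] dx 2.3
60 232 274 w 15.98 [ -4.   -0.7 -87.5] dx 0.2
85 232 273 w 15.93 [ -4.   -0.9 -78.5] dx 0.5
120 233 273 w 16.03 [ -4.   -0.7 -65.1] dx -0.2
150 234 272 w 15.65 [ -4.   -0.7 -53. ] dx 2.9
190 236 272 w 15.39 [ -4.   -0.3 -35.8] dx 5.2
210 237 272 w 15.25 [ -4.   -0.1 -26.7] dx 6.4
```

Emit:
{"op": "drive_tool", "data": {"deltas": [[[0,0,0],[3,0.2,0.3],1],[[0,0,0],[3,0,0],1],[[0,0,0],[1.8,0,0],1],[[0,0,0],[0,0,0],1],[[0,0,0],[0,0,0],1]]}}

```text
clock: 6.68
tool_pos: [0.6816, 0.0353, 0.15]
eef_rot: [-0.211, 0.676, 0.211, 0.674]
contact_force: [0.4, 0.8, -2.4]
opening: 0.167
```

```bash
python3 - <<'E'
from h import *
import pickle
s,M=st()
T=snap('side');S=snap('scene');pickle.dump((T,S),open('s4.pkl','wb'))
for n,d in(('T',T),('S',S)):
    for z in(-.1,.1): print(n,proj(d,s['tool_pos']+M@np.array([-.004,-.0,z])))
    print(proj(d,np.array([.5784,-.0367,.1525])))
a=cv2.resize(T['color'][120:220,190:290],None,fx=4,fy=4,interpolation=2)
b=cv2.resize(S['color'][130:230,170:270],None,fx=4,fy=4,interpolation=2)
cv2.imwrite('pics/crop4.png',np.hstack([a,b])[...,::-1])
E
```

```text
t 6.6833 pos [0.6816 0.0353 0.15  ] yaw 124.65 down [-0.002 -0.001 -1.   ] F [ 0.4  0.8 -2.4] Mo [ 0.13 -0.01 -0.08] q [ 0.23  0.97 -0.74  1.44  0.72  1.01  1.5 ]
T (np.float64(235.51094340654683), np.float64(158.0336788880862))
T (np.float64(173.30700627353542), np.float64(178.14940374150342))
(np.float64(242.9452604148339), np.float64(155.97015621722608))
S (np.float64(215.94359737500605), np.float64(165.5576456081296))
S (np.float64(184.59474721563436), np.float64(217.32470247851228))
(np.float64(219.56055563435905), np.float64(159.63789595572774))
```

View pics/crop4.png

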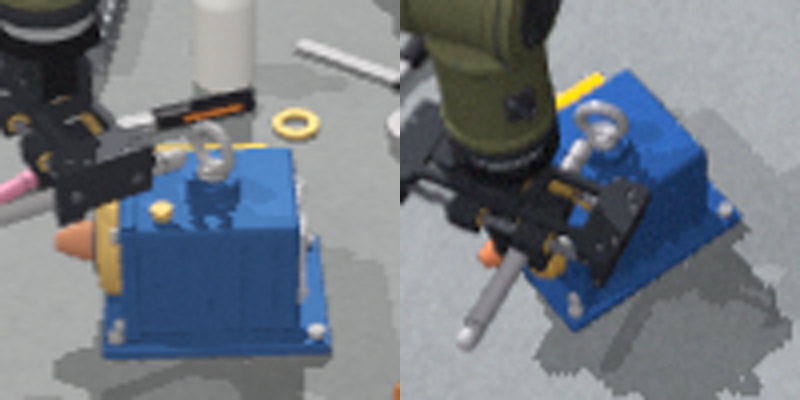

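Emit:
{"op": "drive_tool", "data": {"deltas": [[[0,0,0],[0.15,0,-1],1],[[0,0,0],[0,0,-1],1],[[0,0,0],[0,0,-0.8],1],[[0,0,0],[0,0,-0.8],1],[[0,0,0],[0,0,0],1]]}}

```text
clock: 7.2
tool_pos: [0.652, 0.0134, 0.1502]
eef_rot: [-0.211, 0.675, 0.21, 0.675]
contact_force: [0.5, 0.0, -2.9]
opening: 0.168
```

```bash
python3 - <<'E'
from h import *
s,M=st(); print('eye in tool mm',M.T@(np.array([.5784,-.0367,.1525])-s['tool_pos'])*1e3)
E
```

```text
t 7.2 pos [0.652  0.0134 0.1502] yaw 124.63 down [ 0.    -0.002 -1.   ] F [ 0.5  0.  -2.9] Mo [ 0.14 -0.02  0.03] q [ 0.28  0.94 -0.74  1.55  0.73  0.95  1.48]
eye in tool mm [ -2.22750806   0.53803062 -89.03124011]
```

Emit:
{"op": "drive_tool", "data": {"deltas": [[[0,0,0],[0.15,0,-1],1],[[0,0,0],[0,0,-1],1],[[0,0,0],[0,0,-1],1],[[0,0,0],[0,0,-0.4],1],[[0,0,0],[0,0,0],1],[[0,0,0],[0,0,0],1],[[0,0,0],[0,0,0],1]]}}

```text
clock: 7.78
tool_pos: [0.6255, -0.0036, 0.1481]
eef_rot: [-0.211, 0.674, 0.211, 0.676]
contact_force: [0.2, -0.0, -1.6]
opening: 0.166
```

```bash
python3 - <<'E'
from h import *
s,M=st(); print('eye in tool mm',M.T@(np.array([.5784,-.0367,.1525])-s['tool_pos'])*1e3)
E
```

```text
t 7.7833 pos [ 0.6255 -0.0036  0.1481] yaw 124.72 down [ 0.001  0.001 -1.   ] F [ 0.2 -0.  -1.6] Mo [ 0.19 -0.03 -0.01] q [ 0.32  0.91 -0.74  1.64  0.75  0.9   1.46]
eye in tool mm [ -4.48567493  -0.40822129 -57.60082857]
```

Emit:
{"op": "drive_tool", "data": {"deltas": [[[5,0,0],[0,-0.5,-0.02],1],[[5,0,0],[0,-0.5,-0.02],1],[[5,0,0],[0,-0.5,-0.02],1],[[5,0,0],[0,-0.5,-0.02],1],[[0,0,0],[0,0,0],1],[[0,0,0],[0,0,0],1]]}}

```text
clock: 8.28
tool_pos: [0.6335, -0.0218, 0.1478]
eef_rot: [-0.091, 0.701, 0.091, 0.701]
contact_force: [-0.1, 0.4, -2.0]
opening: 0.165
```

Emit:
{"op": "drive_tool", "data": {"deltas": [[[3,0,0],[0,-0.3,-0.01],1],[[3,0,0],[0,-0.3,-0.01],1],[[0,0,0],[0,0,0],1],[[0,0,0],[0,0,0],1]]}}

```text
clock: 8.62
tool_pos: [0.6343, -0.0274, 0.1478]
eef_rot: [-0.055, 0.705, 0.055, 0.705]
contact_force: [-0.9, 0.4, -3.0]
opening: 0.169
```

```bash
cat >> h.py <<'E'
def eye():
    s,M=st(); print('eye in tool mm',(M.T@(np.array([.5784,-.0367,.1525])-s['tool_pos'])*1e3).round(2),'F tool',(M.T@s['contact_force']).round(2),'M tool',(M.T@s['moment']).round(3))
E
python3 -c "
from h import *
eye()"
```

```text
t 8.6167 pos [ 0.6343 -0.0274  0.1478] yaw 98.91 down [ 0.     0.001 -1.   ] F [-0.9  0.4 -3. ] Mo [ 0.2  -0.06 -0.02] q [ 0.3   0.89 -0.63  1.61  0.65  0.86  1.14]
eye in tool mm [ -4.75  -0.52 -56.64] F tool [ 3.    0.57 -0.83] M tool [ 0.022 -0.087  0.189]
```

Emit:
{"op": "drive_tool", "data": {"deltas": [[[3,0,0],[0,-0.3,-0.01],1],[[3,0,0],[0,-0.3,-0.01],1],[[0,0,0],[0,0,0],1],[[0,0,0],[0,0,0],1]]}}

```text
clock: 8.95
tool_pos: [0.6348, -0.0333, 0.1478]
eef_rot: [-0.018, 0.707, 0.018, 0.707]
contact_force: [-0.5, 2.2, -2.7]
opening: 0.167
```

Emit:
{"op": "drive_tool", "data": {"deltas": [[[3,0,0],[0,-0.3,-0.01],1],[[3,0,0],[0,-0.3,-0.01],1],[[0,0,0],[0,0,0],1],[[0,0,0],[0,0,0],1]]}}

```text
clock: 9.28
tool_pos: [0.6347, -0.0394, 0.1478]
eef_rot: [0.019, 0.707, -0.019, 0.707]
contact_force: [0.1, 1.7, -3.3]
opening: 0.163
```

Emit:
{"op": "drive_tool", "data": {"deltas": [[[3,0,0],[0,-0.3,-0.01],1],[[3,0,0],[0,-0.3,-0.01],1],[[0,0,0],[0,0,0],1],[[0,0,0],[0,0,0],1]]}}

```text
clock: 9.62
tool_pos: [0.634, -0.0455, 0.1478]
eef_rot: [0.056, 0.705, -0.056, 0.705]
contact_force: [-0.1, 1.9, -3.9]
opening: 0.162
```

```bash
python3 -c "
from h import *
eye()"
```

```text
t 9.6167 pos [ 0.634  -0.0455  0.1478] yaw 80.9 down [ 0.     0.001 -1.   ] F [-0.1  1.9 -3.9] Mo [ 0.52 -0.16 -0.08] q [ 0.29  0.88 -0.56  1.61  0.58  0.83  0.91]
eye in tool mm [ -4.7   -0.12 -56.33] F tool [ 3.94  1.81 -0.43] M tool [ 0.078 -0.071  0.541]
```

Emit:
{"op": "drive_tool", "data": {"deltas": [[[3,0,0],[0,-0.3,-0.01],1],[[3,0,0],[0,-0.3,-0.01],1],[[0,0,0],[0,0,0],1],[[0,0,0],[0,0,0],1]]}}

```text
clock: 9.95
tool_pos: [0.6328, -0.0513, 0.1478]
eef_rot: [0.093, 0.701, -0.093, 0.701]
contact_force: [-0.1, 2.4, -3.3]
opening: 0.165
```

Emit:
{"op": "drive_tool", "data": {"deltas": [[[3,0,0],[0,-0.3,-0.01],1],[[3,0,0],[0,-0.3,-0.01],1],[[0,0,0],[0,0,0],1],[[0,0,0],[0,0,0],1]]}}

```text
clock: 10.28
tool_pos: [0.6313, -0.0558, 0.1479]
eef_rot: [0.13, 0.695, -0.128, 0.696]
contact_force: [1.7, 4.8, -3.5]
opening: 0.163
```

Emit:
{"op": "drive_tool", "data": {"deltas": [[[3,0,0],[0,-0.3,-0.01],1],[[3,0,0],[0,-0.3,-0.01],1],[[0,0,0],[0,0,0],1],[[0,0,0],[0,0,0],1]]}}

```text
clock: 10.62
tool_pos: [0.629, -0.0614, 0.148]
eef_rot: [0.166, 0.687, -0.164, 0.688]
contact_force: [0.9, 5.1, -3.8]
opening: 0.164
```

```bash
python3 -c "
from h import *
eye()"
```

```text
t 10.6167 pos [ 0.629  -0.0614  0.148 ] yaw 62.97 down [ 0.002  0.002 -1.   ] F [ 0.9  5.1 -3.8] Mo [ 0.99 -0.44  0.17] q [ 0.28  0.86 -0.48  1.62  0.51  0.79  0.68]
eye in tool mm [ -4.58  -0.98 -56.25] F tool [ 3.81  4.95 -1.53] M tool [-0.169  0.055  1.086]
```

Torque about the screw axis stepped from about 0.02 to 0.45 N m between yaw 75° and 69°, so the collar landed at about 72°. The nip should therefore end near yaw 27°.

Emit:
{"op": "drive_tool", "data": {"deltas": [[[3,0,0],[0,-0.3,-0.01],1],[[3,0,0],[0,-0.3,-0.01],1],[[0,0,0],[0,0,0],1],[[0,0,0],[0,0,0],1]]}}

```text
clock: 10.95
tool_pos: [0.6261, -0.0665, 0.148]
eef_rot: [0.202, 0.677, -0.2, 0.678]
contact_force: [3.1, 5.4, -3.3]
opening: 0.167
```

Emit:
{"op": "drive_tool", "data": {"deltas": [[[3,0,0],[0,-0.3,-0.01],1],[[3,0,0],[0,-0.3,-0.01],1],[[0,0,0],[0,0,0],1],[[0,0,0],[0,0,0],1]]}}

```text
clock: 11.28
tool_pos: [0.6228, -0.0712, 0.1481]
eef_rot: [0.237, 0.666, -0.235, 0.667]
contact_force: [1.9, 5.1, -3.4]
opening: 0.166
```

```bash
python3 -c "
from h import *
eye()"
```

```text
t 11.2833 pos [ 0.6228 -0.0712  0.1481] yaw 50.99 down [ 0.003  0.002 -1.   ] F [ 1.9  5.1 -3.4] Mo [ 1.02 -0.58  0.21] q [ 0.27  0.84 -0.42  1.64  0.46  0.75  0.53]
eye in tool mm [ -4.48  -1.07 -56.21] F tool [ 3.43  5.16 -1.73] M tool [-0.211  0.195  1.157]
```

Emit:
{"op": "drive_tool", "data": {"deltas": [[[3,0,0],[0,-0.3,-0.01],1],[[3,0,0],[0,-0.3,-0.01],1],[[0,0,0],[0,0,0],1],[[0,0,0],[0,0,0],1]]}}

```text
clock: 11.62
tool_pos: [0.6189, -0.0757, 0.1481]
eef_rot: [0.272, 0.653, -0.27, 0.654]
contact_force: [3.1, 4.4, -4.4]
opening: 0.169
```

Emit:
{"op": "drive_tool", "data": {"deltas": [[[3,0,0],[0,-0.3,-0.01],1],[[3,0,0],[0,-0.3,-0.01],1],[[0,0,0],[0,0,0],1],[[0,0,0],[0,0,0],1]]}}

```text
clock: 11.95
tool_pos: [0.6146, -0.0796, 0.1481]
eef_rot: [0.306, 0.637, -0.303, 0.639]
contact_force: [3.8, 4.3, -4.0]
opening: 0.167
```

Emit:
{"op": "drive_tool", "data": {"deltas": [[[3,0,0],[0,-0.3,-0.01],1],[[3,0,0],[0,-0.3,-0.01],1],[[0,0,0],[0,0,0],1],[[0,0,0],[0,0,0],1],[[0,0,0],[0,0,0],1],[[0,0,0],[0,0,0],1]]}}

```text
clock: 12.45
tool_pos: [0.61, -0.0832, 0.1481]
eef_rot: [0.339, 0.621, -0.336, 0.622]
contact_force: [4.1, 3.8, -4.6]
opening: 0.163
```

```bash
python3 - <<'E'
from h import *
import pickle
eye();W=snap('wrist');pickle.dump(W,open('w5.pkl','wb'))
p=proj(W,np.array([.5784,-.0367,.1525]));print(p)
x0,y0=max(int(p[0])-80,0),max(int(p[1])-60,0);print(x0,y0)
save(W,'w5',(x0,y0,x0+160,y0+120),4)
E
```

```text
t 12.45 pos [ 0.61   -0.0832  0.1481] yaw 33.03 down [ 0.004  0.002 -1.   ] F [ 4.1  3.8 -4.6] Mo [ 0.85 -0.86  0.31] q [ 0.25  0.82 -0.33  1.68  0.38  0.7   0.3 ]
eye in tool mm [ -4.39  -1.16 -56.17] F tool [ 4.66  5.51 -0.99] M tool [-0.313  0.241  1.187]
(np.float64(251.6491060458919), np.float64(140.8014887606014))
171 80
```

View pics/w5.png

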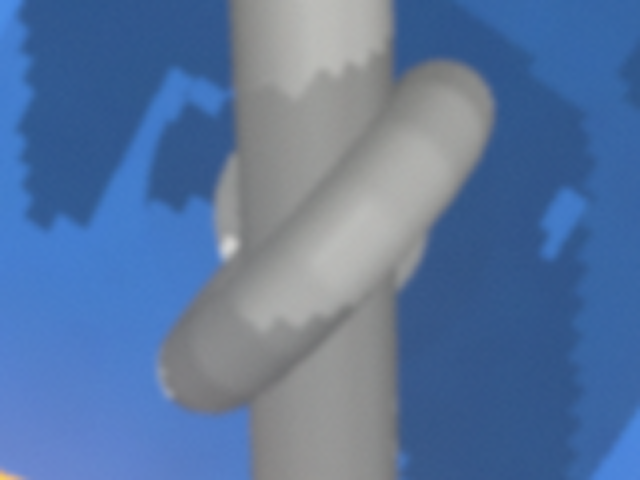

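The bar passes through the ring, jammed diagonally. Ring tube ends are at crop (440,105) and (215,365).

```bash
python3 - <<'E'
from h import *
import pickle
W=pickle.load(open('w5.pkl','rb'))
q=lambda a:(a[0]/4+171,a[1]/4+80)
A=onz(W,*q((443,110)),.152);B=onz(W,*q((212,361)),.152)
print(A,B,np.linalg.norm(A-B),np.degrees(np.arctan2(*(B-A)[1::-1])),(A+B)/2)
E
```

```text
[ 0.58128757 -0.01917593  0.152     ] [ 0.57540783 -0.0534452   0.152     ] 0.034770022846938864 -99.7357184692159 [ 0.5783477  -0.03631057  0.152     ]
```

Emit:
{"op": "drive_tool", "data": {"deltas": [[[2.7,0,0],[0,-0.27,-0.01],1],[[2.7,0,0],[0,-0.27,-0.01],1],[[2.6,0,0],[0,-0.26,-0.01],1],[[0,0,0],[0,0,0],1],[[0,0,0],[0,0,0],1],[[0,0,0],[0,0,0],1],[[0,0,0],[0,0,0],1],[[0,0,0],[0,0,0],1]]}}

```text
clock: 13.17
tool_pos: [0.6033, -0.0871, 0.1482]
eef_rot: [0.381, 0.595, -0.378, 0.598]
contact_force: [3.9, 4.1, -4.8]
opening: 0.167
```

```bash
python3 - <<'E'
from h import *
eye()
E
```

```text
t 13.1667 pos [ 0.6033 -0.0871  0.1482] yaw 25.03 down [ 0.005  0.002 -1.   ] F [ 3.9  4.1 -4.8] Mo [ 0.82 -0.96  0.31] q [ 0.23  0.81 -0.3   1.7   0.34  0.68  0.2 ]
eye in tool mm [ -4.33  -1.24 -56.17] F tool [ 4.86  5.24 -2.07] M tool [-0.308  0.339  1.213]
```

Emit:
{"op": "drive_tool", "data": {"deltas": [[[-3,0,0],[0,0.3,-0.01],1],[[-6,0,0],[0,0.59,-0.03],1],[[-6,0,0],[0,0.59,-0.03],1],[[-6,0,0],[0,0.59,-0.03],1],[[-6,0,0],[0,0.59,-0.03],1],[[-6,0,0],[0,0.59,-0.03],1],[[-6,0,0],[0,0.59,-0.03],1],[[0,0,0],[0,0,0],1],[[0,0,0],[0,0,0],1]]}}

```text
clock: 13.92
tool_pos: [0.6279, -0.0634, 0.1476]
eef_rot: [0.161, 0.689, -0.162, 0.688]
contact_force: [0.1, -0.1, -2.8]
opening: 0.166
```

```bash
python3 - <<'E'
from h import *
import pickle
eye();W=snap('wrist');pickle.dump(W,open('w6.pkl','wb'))
p=proj(W,np.array([.5784,-.0367,.1525]));print(p)
x0,y0=max(int(p[0])-80,0),max(int(p[1])-60,0);print(x0,y0)
save(W,'w6',(x0,y0,x0+160,y0+120),4)
E
```

```text
t 13.9167 pos [ 0.6279 -0.0634  0.1476] yaw 63.61 down [-0.001 -0.001 -1.   ] F [ 0.1 -0.1 -2.8] Mo [ 0.05 -0.06 -0.04] q [ 0.29  0.86 -0.48  1.62  0.52  0.79  0.69]
eye in tool mm [ -4.92   1.88 -56.17] F tool [2.76 0.01 0.14] M tool [ 0.036 -0.036  0.072]
(np.float64(259.54023746695816), np.float64(141.49902441395434))
179 81
```

View pics/w6.png

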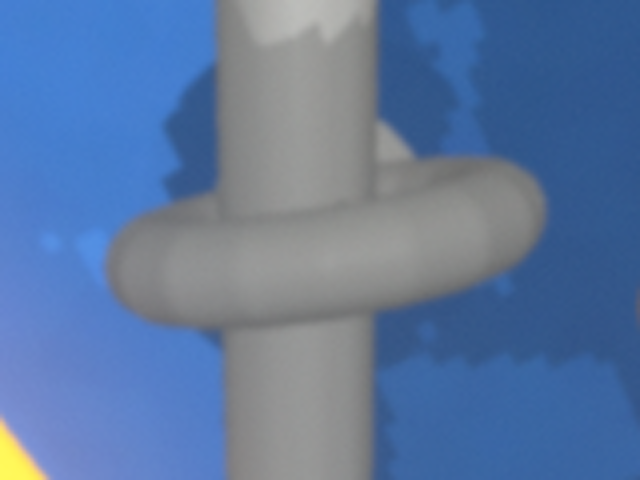

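Ring is intact, with the bar almost along the hole axis; tube-end extremes are at crop (108,265) and (547,210).

```bash
python3 - <<'E'
from h import *
import pickle
W=pickle.load(open('w6.pkl','rb'))
q=lambda a:(a[0]/4+179,a[1]/4+81)
for a,b in(((157,259),(498,216)),((108,265),(547,210))):
    A=onz(W,*q(b),.152);B=onz(W,*q(a),.152)
    print(np.linalg.norm(A-B),np.degrees(np.arctan2(*(B-A)[1::-1])),(A+B)/2)
E
```

```text
0.03493424235524562 -109.20675134513719 [ 0.57826943 -0.03611953  0.152     ]
0.04497309613844017 -109.25273862435458 [ 0.57824953 -0.0361726   0.152     ]
```

Ring rotation since the start is 67°. Landing was at about 22° of turn, so the nip is about 45°. Drawing the bar out.

Emit:
{"op": "drive_tool", "data": {"deltas": [[[0,0,0],[0,0.2,0],1],[[0,0,0],[0,0,1.5],1],[[0,0,0],[0,0,1.5],1],[[0,0,0],[0,0,1.5],1],[[0,0,0],[0,0,1.5],1],[[0,0,0],[0,0,2],1],[[0,0,0],[0,0,1],1],[[0,0,0],[0,0,0],1],[[0,0,0],[0,0,0],1]]}}

```text
clock: 14.72
tool_pos: [0.7092, -0.101, 0.1473]
eef_rot: [0.161, 0.689, -0.162, 0.688]
contact_force: [-0.8, 1.1, -2.3]
opening: 0.168
```

```bash
python3 - <<'E'
from h import *
eye()
E
```

```text
t 14.7167 pos [ 0.7092 -0.101   0.1473] yaw 63.63 down [-0.001 -0.    -1.   ] F [-0.8  1.1 -2.3] Mo [ 0.07 -0.07 -0.02] q [ 0.3   0.97 -0.5   1.33  0.49  0.97  0.82]
eye in tool mm [  -5.08   -0.53 -145.73] F tool [ 2.32  0.65 -1.19] M tool [ 0.017 -0.035  0.097]
```

Emit:
{"op": "drive_tool", "data": {"deltas": [[[0,0,0],[-2,0,0],1],[[0,0,0],[-3,0,0],1],[[0,0,0],[-3,0,0],1],[[-6.5,0,0],[0,0,0],1],[[-6.5,0,0],[0,0,0],1],[[0,0,0],[0,0,0],1]]}}

```text
clock: 15.22
tool_pos: [0.7087, -0.1, 0.2283]
eef_rot: [0.081, 0.703, -0.081, 0.702]
contact_force: [-0.6, -0.2, -3.1]
opening: 0.166
```

Emit:
{"op": "drive_tool", "data": {"deltas": [[[0,0,0],[0,1.5,-1.24],1],[[0,0,0],[0,2.98,-2.48],1],[[0,0,0],[0,2.98,-2.48],1],[[0,0,0],[0,2.98,-2.48],1],[[0,0,0],[0,2.98,-2.48],1],[[0,0,0],[0,2.98,-2.48],1],[[0,0,0],[0,2.98,-2.48],1],[[0,0,0],[0,2.98,-2.48],1],[[0,0,0],[0,2.98,-2.48],1],[[0,0,0],[0,2.98,-2.48],1],[[0,0,0],[0,2.98,-2.48],1],[[0,0,0],[0,1.48,-1.24],1]]}}

```text
clock: 16.22
tool_pos: [0.5149, 0.2869, 0.2281]
eef_rot: [0.082, 0.704, -0.08, 0.701]
contact_force: [-0.1, 2.4, -2.8]
opening: 0.166
```

Emit:
{"op": "drive_tool", "data": {"deltas": [[[0,0,0],[0,0,0],1],[[0,0,0],[0,0,0],1],[[0,0,0],[0,0,0],1]]}}

```text
clock: 16.47
tool_pos: [0.5196, 0.2795, 0.2273]
eef_rot: [0.082, 0.702, -0.084, 0.702]
contact_force: [-0.2, -0.2, -2.9]
opening: 0.164
```

```bash
python3 - <<'E'
from h import *
import pickle
W=snap('wrist');pickle.dump(W,open('w7.pkl','wb'));s,M=st();p=s['tool_pos']
im=W['color'].astype(float)
def tl(u,v,tx):
    o,D=ray(W,u,v);o=M.T@(o-p);D=M.T@D;return o+D*(tx-o[0])/D[0]
G=np.abs(cv2.Sobel(cv2.GaussianBlur(im,(1,5),1),cv2.CV_64F,1,0,ksize=3)).sum(2)
for v in (40,60,85,120,150,190,210):
    a=225+G[v,225:245].argmax();b=262+G[v,262:282].argmax()
    A=tl(a,v,-.004);B=tl(b,v,-.004);print(v,a,b,((A+B)/2*1e3).round(1))
print('to target',M.T@(np.array([.5171,.2804,.0284])-p)*100)
save(W,'w7',s=1.5)
E
```

```text
t 16.5167 pos [0.5201 0.279  0.2273] yaw 76.48 down [-0.    -0.002 -1.   ] F [ 0.2 -0.6 -2.9] Mo [ 0.04 -0.06  0.02] q [-0.26  0.71 -0.55  1.69  0.47  0.88  0.33]
40 233 274 [ -4.   -0.3 -94.7]
60 233 273 [ -4.   -0.5 -87.7]
85 232 273 [ -4.   -0.7 -78.7]
120 225 272 [ -4.   -2.3 -65.4]
150 234 272 [ -4.   -0.5 -53.3]
190 235 272 [ -4.   -0.3 -36. ]
210 227 271 [ -4.   -2.2 -26.9]
to target [19.89448314  0.10961575 -0.33613709]
```

View pics/w7.png

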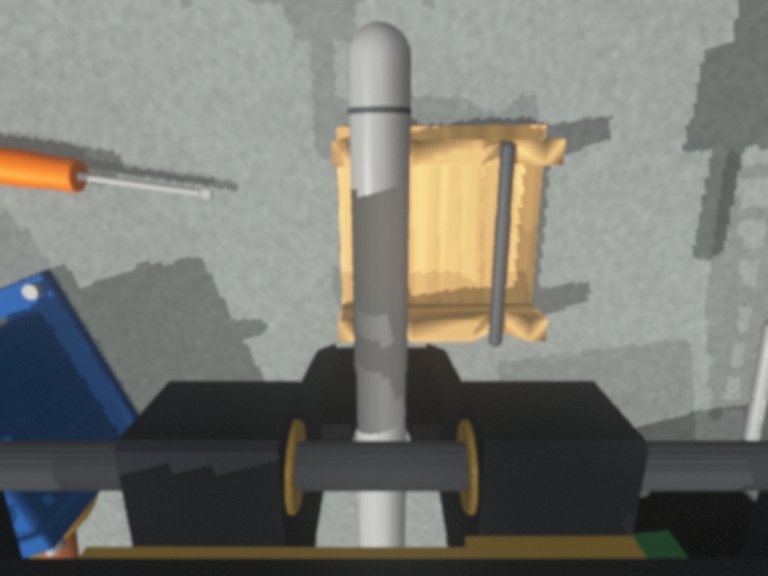

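The bar has not slipped in the grip (end at (380,22) as before), and its notches are below it. Lowering it.

Emit:
{"op": "drive_tool", "data": {"deltas": [[[-0.3,0,0],[2,0.1,-0.34],1],[[0,0,0],[3.5,0,0],1],[[0,0,0],[3.5,0,0],1],[[0,0,0],[3.5,0,0],1],[[0,0,0],[3,0,0],1],[[0,0,0],[0.5,0,0],1],[[0,0,0],[0,0,0],1],[[0,0,0],[0,0,0],1]]}}

```text
clock: 17.18
tool_pos: [0.5176, 0.2826, 0.0687]
eef_rot: [0.081, 0.702, -0.08, 0.703]
contact_force: [-0.8, 1.1, -1.9]
opening: 0.166
```

```bash
python3 - <<'E'
from h import *
s,M=st();print('to target',M.T@(np.array([.5171,.2804,.0284])-s['tool_pos'])*100)
E
```

```text
t 17.1833 pos [0.5176 0.2826 0.0687] yaw 76.89 down [ 0.001  0.001 -1.   ] F [-0.8  1.1 -1.9] Mo [ 0.11 -0.03 -0.01] q [-0.35  0.93 -0.4   1.79  0.64  0.56  0.18]
to target [ 4.03209218 -0.23442862 -0.00464061]
```

Emit:
{"op": "drive_tool", "data": {"deltas": [[[0,0,0],[1,-0.2,0],1],[[0,0,0],[1,0,0],1],[[0,0,0],[1,0,0],1],[[0,0,0],[0.4,0,0],1],[[0,0,0],[0.2,0,0],1],[[0,0,0],[0.2,0,0],1],[[0,0,0],[0,0,0],1],[[0,0,0],[0,0,0],1]]}}

```text
clock: 17.85
tool_pos: [0.5162, 0.2813, 0.0299]
eef_rot: [0.08, 0.702, -0.08, 0.703]
contact_force: [-0.6, 0.0, -2.9]
opening: 0.165
```

```bash
python3 - <<'E'
from h import *
s,M=st();print('to target',M.T@(np.array([.5171,.2804,.0284])-s['tool_pos'])*100)
E
```

```text
t 17.85 pos [0.5162 0.2813 0.0299] yaw 77.01 down [ 0.  0. -1.] F [-0.6  0.  -2.9] Mo [ 0.13 -0.1  -0.04] q [-0.37  0.98 -0.36  1.8   0.68  0.48  0.14]
to target [ 0.15254768 -0.06870222  0.10660403]
```

Emit:
{"op": "drive_tool", "data": {"deltas": [[[0,0,0],[0.12,0,0],1],[[0,0,0],[0,0,0],1],[[0,0,0],[0,0,0],1],[[0,0,0],[0,0,0],2.5],[[0,0,0],[0,0,0],3],[[0,0,0],[0,0,0],5],[[0,0,0],[0,0,0],5],[[0,0,0],[0,0,0],5],[[0,0,0],[0,0,0],5],[[0,0,0],[0,0,0],5]]}}

```text
clock: 18.68
tool_pos: [0.5161, 0.281, 0.0284]
eef_rot: [0.08, 0.703, -0.08, 0.703]
contact_force: [-0.0, 0.5, 0.6]
opening: 0.57
```

Emit:
{"op": "drive_tool", "data": {"deltas": [[[0,0,0],[-1,0,0],5],[[0,0,0],[-2.5,0,0],5],[[0,0,0],[-4,0,0],5],[[0,0,0],[-4,0,0],5],[[0,0,0],[-4,0,0],5],[[0,0,0],[0,0,0],5],[[0,0,0],[0,0,0],5],[[0,0,0],[0,0,0],5]]}}

```text
clock: 19.35
tool_pos: [0.5159, 0.2804, 0.1837]
eef_rot: [0.08, 0.702, -0.08, 0.703]
contact_force: [0.3, 0.3, -0.4]
opening: 0.567
```

```bash
python3 - <<'E'
from h import *
import pickle
st();W=snap('wrist');pickle.dump(W,open('w8.pkl','wb'));save(W,'w8',s=1.5)
E
```

```text
t 19.35 pos [0.5159 0.2804 0.1837] yaw 76.99 down [ 0.    -0.001 -1.   ] F [ 0.3  0.3 -0.4] Mo [ 0.02 -0.05  0.04] q [-0.28  0.77 -0.53  1.74  0.52  0.78  0.29]
```

View pics/w8.png

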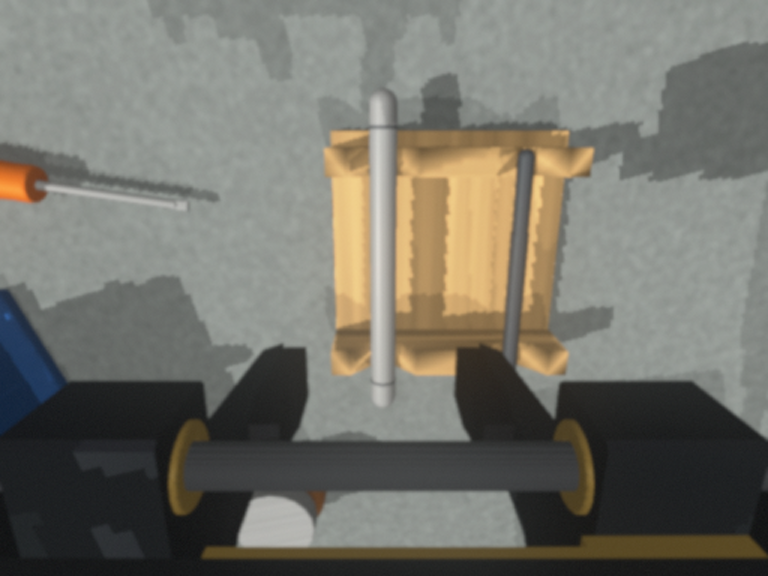

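The bar lies in its notches, ends at (383,90) and (383,405), and the drift is undisturbed. One numeric check, then hand in.

```bash
python3 - <<'E'
from h import *
import pickle
W=pickle.load(open('w8.pkl','rb'))
q=lambda a:(a[0]/1.5,a[1]/1.5)
A=onz(W,*q((383,92)),.0333);B=onz(W,*q((383,404)),.0333);u=(B-A)/np.linalg.norm(B-A)
n=np.array([-u[1],u[0],0]);C=onz(W,*q((526,152)),.03)
print((A+B)/2,np.linalg.norm(A-B),np.degrees(np.arctan2(u[1],u[0])),'drift off',(C-A)@n)
print(r.finish_job())
E
```

```text
[0.51389836 0.28171611 0.0333    ] 0.19609009843208625 -12.938110120695839 drift off 0.08317998094450163
the job is handed in; nothing more can be done
None
```

I put the steel bar through the eye and turned the eyebolt clockwise until the collar landed. The torque about the screw stepped from about 0.02 to 0.45 N m between tool yaw 75° and 69°. I nipped it up to about 45° past first touch, drew the bar out, laid it back in its own notches, and handed the job in at about 19 s.

**Eyebolt:**
- The camera shows the ring turned 67° in all. It had turned about 22° when the collar landed, which leaves a nip of about 45°, good to roughly 5°.
- The torque reading backs this only loosely. It was 0.62 N m at tool yaw 33° and 0.60 N m at yaw 25°, after the last 8°. I expected about 0.75 N m, so it read low and did not rise over that last step. I relied on the angle.
- Wrist-sensor forces stayed below about 7 N in the readings at the end of each move.

**Bar:**
- Its middle measured (0.514, 0.282) m, about 3 mm from where it started.
- Its angle measured −12.9°, against −13.1° at the start. The drift is about 83 mm to one side of it; the notches are 84 mm apart.
- The length measured 196 mm instead of 200 mm, so the position along the bar is only good to a few millimetres.

I saw no sign of anything else being moved, but I did not measure the other items on the bench again at the end. I also did not take a last look at the eyebolt after drawing the bar out.

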